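# Return the room key tally through the key drop

## Task

The guest has left: slide the green shutter of the bedside key drop fully open by its brass tab, then press down on the brass key tally and draw it along the springy cork leaf, keeping pressed on it as the leaf gives way, until it falls off the end and down the chute into the little tray. Press gently, with no more than about 2 kg of hand force (20 N), do not lift the tally out of its channel, leave everything else alone, and finish by sliding the shutter fully shut.

Things in the scene. Friction and masses are not known exactly. Their poses are not given: they have to be found in the camera images.
- keydrop: Dark wood and brass stand fixed on the table, base 130 x 430 x 12 mm. Origin: on the table straight under the cork leaf's free end; y is the way the tally travels, z up. Chute mouth: y 4 to 120 mm, 64 mm wide, rim z 130 mm, under the leaf's end, closed by the shutter; a polished slope in it leads to the tray. Two brass rails at x +-34, z 130 mm run to y 252 mm and carry the shutter.
- leaf_hinge (a point): Spring hinge of the cork leaf, fixed: key drop y -150, z 180 mm, axis along x. The leaf, 50 mm wide and 150 mm long, tips about it when pressed, free end down; it springs back level. Stiff near the hinge, soft near the free end, where 8 N sinks it some 25 mm. A wooden back stop, top z 206 mm, ends at y -152 mm.
- leaf_edge (a point): Middle of the leaf's free end at rest: key drop y 0, top of the cork, z 190 mm (a fixed point; does not sink with the leaf). Two steel rails on the leaf, 11 mm above the cork, make a channel 23 mm wide, centred, along y.
- tray (a point): Middle of the floor of the brass-walled tray at the foot of the chute: key drop y 194, z 25 mm. Inside 64 mm wide, y 140 to 248 mm, polished floor sloping gently down towards +y (z 36 to 15 mm), so that the tally slides to the end wall; walls up to z 60 mm.
- tally_center (a point): Centre of the brass key tally: loose bar 20 wide, 70 long (its y axis), 14 mm high, about 160 g, black rubber top with brass key-shaped inlay. It lies along the leaf's channel, up to 12 mm from the back stop; its top is 3 mm above the rails, so it is reached only from above. Pressed with 8 to 14 N by shut fingers it comes along; with under some 6 N they slip over it. Axes as the key drop's.
- shutter (a joint): Travel of the green shutter in m: 0 shut, growing towards the key drop's +y, 0.105 fully open (at its stop). Stays where left; some 2 to 3 N of friction. May stand a little ajar at the start.
- shutter_tab (a point): Point on the shutter's brass tab, an upright plate 30 mm (key drop x) by 10 mm (y) rising from the shutter's top (z 135 mm) to z 177 mm; this point is on its mid-plane at z 158 mm. With the shutter shut it is at key drop y 104 mm; it moves with the shutter. Axes as the key drop's.
- spare_tally: Blue, brass-topped tally of the same size lying on the table beside the key drop; leave alone. Origin centre of underside.
- matchbox: Red matchbox 55 x 36 x 14 mm beside the key drop; leave alone. Origin centre of underside.
- candle: White candle in a brass holder, 110 mm across, 205 mm tall; leave alone. Origin centre of underside.
- tin: Dark green round tin, 80 mm across, 95 mm tall; leave alone. Origin centre of underside.
- vase: Small glass bud vase, 66 mm across, 130 mm tall; leave alone. Origin centre of underside.
- mug: White mug, 80 mm across, 90 mm tall; leave alone. Origin centre of underside.
- book: Blue book lying flat, 110 x 160 x 24 mm; leave alone. Origin centre of underside.
- clock: White bedside clock 50 x 100 x 70 mm; leave alone. Origin centre of underside.
- tally: The same brass key tally; origin at the centre of its underside, 7 mm below its centre.
Mind the look-alikes: they are no part of the job. Leave any orange or pink look-alike of the tally alone.

How it is judged:
On the way, in this order (a step that is already met when the one before it is completed fails the run):
1. the shutter has been slid open (more than 90 mm) (value of joint shutter above 0.09 m), for 0.2 s.
2. the brass tally lies in the tray at the foot of the chute (y of tally_center in the frame of keydrop between 0.145 and 0.25 m and x of tally_center in the frame of keydrop between -0.034 and 0.034 m and height (world z) of tally_center below 0.06 m), for 0.2 s.
At the end, for the whole second after the job is handed in: The brass tally lies at rest (slower than 20 mm/s) within the tray of the key drop (its centre 145 to 250 mm beyond the leaf's free end, within 34 mm of the centre line, lower than 60 mm), and the shutter is shut again to within 8 mm (all of step 2 and value of joint shutter below 0.008 m and linear speed of tally below 0.02 m/s); the robot touches nothing.
It fails at once if the tally is pressed with more than 25 N (contact force between the fingers and tally above 25 N).
It fails at once if the robot loads the key drop itself (stand, leaf or shutter) with more than 30 N (contact force between the arm and keydrop above 30 N).
It fails at once if the tally is lifted out of its channel (height (world z) of tally_center above 0.225 m).
It fails at once if a bystander is moved by more than 30 mm (distance of any of spare_tally, matchbox, candle, tin, vase, mug, book, clock from where it was at the start of the episode above 0.03 m).
It also fails if it takes over 72 s, if anything falls off the work surface, if the arm or the gripper's body presses on something with over 40 N, if the wrist force passes 120 N, or if a joint passes its speed limit or range.

## Robot

A 7-joint arm with a two-finger parallel gripper is mounted at the origin on the work surface. World frame = base frame: x ahead of the robot, y to its left, z up, the work surface at z = 0. Lengths are in m, angles in rad, forces in N, time in s.
With the tool pointing down it reaches from about 0.4 to 0.875 m from the base axis. Payload 19.3 kg.
Tool frame: the origin (TCP) lies at the very end of the fingers, on their centre line; the grasp point (between the pads) lies robot.tcp_to_grasp behind it (robot.tcp_to_grasp is the distance from the TCP to the grasp point, in m); z points along the fingers, y is the direction in which the jaws open and shut (so a half turn about z gives the same grasp; the last joint's range is limited). The gripper opens to 85 mm and grips with 20 to 120 N. Pads are 22 mm wide; open, the fingers measure 114 mm over their backs; the gripper's body (76 mm by 85 mm) begins 54 mm behind the grasp point. The pads swing forward as they close: fully open they stand 13 mm farther back than shut.
Start: joints at [1.255, 0.521, -0.036, 1.599, 0.021, 1.021, -0.113], TCP at [0.152, -0.606, 0.231] pointing down, gripper open.
Joint ranges: [-2.91, 2.91], [-0.3, 2.13], [-1.5, 1.42], [0.17, 2.43], [-1.26, 4.41], [0.16, 1.93], [-2.52, 2.52]. Speed limits (rad/s): [1.89, 1.89, 2.39, 2.39, 3.01, 3.01, 3.01].

## Interface

Orientations are given as a unit quaternion [w, x, y, z].
In Python, from bench import robot gives the robot as it stands.
- The arm moves only by the tool jog_arm, never from a script. Its argument "series" is a list of rows, each a list of 3 entries, a list of its own where there are three numbers: the opening, from 0 (shut) to 1 (fully open), then the shift along the world's x, y, z in m, then the turn, a rotation vector about the world's x, y, z in rad. In form: [[fingers, [dx, dy, dz], [rx, ry, rz]], ...]. A call has 1 to 20 rows; each row shifts and turns the pose as measured when the row begins; what a row does not reach is not made up. A row lasts 1/8 s, in which the tool goes at most 62.5 mm and 10.7 degrees, less where a joint would pass 70% of its speed; a pose out of reach is approached as far as the arm can. A call is refused whole if a number of a shift passes 0.0625 or a number of a turn 0.188, either way. A call with a gripper value outside its range is refused whole. The fingers move at their own pace and stop on an object; "newtons" is the grip in N (left out, the last holds). Time passes only in rows, so rows that do not move let the fingers close. It gives the time, the measured TCP pose, the force and the opening at its end, in the units of the state.
- robot.get_obs(): the state, without advancing time (a new reading comes with each control period).
- robot.grab_frame(name): name is "scene" or "top"; returns (picture, depth): 420x560x3 uint8, red, green, blue; 420x560 float32, m along the optical axis (not along the pixel's ray), 0 where there is no reading.
- robot.camera_info(name): a dict with "intrinsics" (3x3 intrinsics, pixels), "dist_coeffs" ([k1, k2, p1, p2, k3] as OpenCV has them; the pictures are not rectified), "position" and "orientation" of the camera in the world. Camera axes: x right, y up, looking along -z (the intrinsics and any distortion apply to the point x, -y, -z); pixel columns grow to the right and rows downward; lengths in m; the calibration is good to about 2 mm. A picture is of the moment at which its call begins. camera_info takes no time and is no camera call.
- robot.sign_off(): hands the job in, once; it reports no verdict.
Trained networks look in the newest picture that a camera, given by its name, has taken for a name from the list of things; names that differ only in an ending like _2 or _b are one class to them, and where a whole thing is asked for, a point or a joint stands for the part that bears it (a point fixed in the world has none). Each returns a list of dicts, best first, with "confidence" (0 to 1); they miss things now and then, are a little off and sometimes report something else, mostly with a low value. They report only what shows in the picture. A call takes as long as a camera call. They do not tell look-alikes from the thing itself.
- robot.recognise(camera, target): "location" ([x, y, z] in m, in world coordinates, good to about 4 mm: the middle of the surface that is visible of it).
The state is a dict: "t": time; "joints": joint angles; "qvel": joint speeds; "joint_efforts": joint torques, N m; "eef_pos": TCP position; "orientation": TCP orientation; "force": force on the tool from outside, world axes, zero at the start; "wrist_torque": the same for the moment, N m; "finger_gap": opening from 0.0 (shut) to 1.0 (fully open).
Only numpy, scipy, OpenCV 4.12 (cv2) and the standard library are available. Lean on these libraries where they do the work, as an engineer would, in place of code of your own. Each camera call takes 0.05 s, during which the arm holds its last target. There are 200 camera calls.

## Working session

There is one attempt and no reset: what is moved stays moved. The work goes in short steps, Python scripts to look and compute and a tool call to move; the robot and the scene stay as the last step left them, time stands still between calls to the robot, and variables do not carry over. Pictures are saved under pics/ and viewed, about 8 in all and at most 12, crops included, and the job is handed in when it is done.

Besides the shell and the picture viewer there is one more tool, called after "Request:" as name([rows], argument=value, ...), one row to a line, values as JSON. jog_arm: Moves the arm, as the interface text tells. Its arguments: {"type":"object","properties":{"series":{"type":"array"},"newtons":{"type":"number"}},"required":["series"]}

```bash
mkdir -p pics; cat > h.py <<'E'
from bench import robot
import numpy as np, cv2
from scipy.spatial.transform import Rotation as R
def q2R(q): return R.from_quat([q[1],q[2],q[3],q[0]])
def px2w(cam,d,u,v):
    c=robot.camera_info(cam);K=np.array(c["intrinsics"],float);D=np.array(c["dist_coeffs"],float)
    p=cv2.undistortPoints(np.array([[[u,v]]],float),K,D)[0,0]
    z=d[int(round(v)),int(round(u))]
    return q2R(c["orientation"]).apply([p[0]*z,-p[1]*z,-z])+np.array(c["position"])
def w2px(cam,P):
    c=robot.camera_info(cam);K=np.array(c["intrinsics"],float);D=np.array(c["dist_coeffs"],float)
    q=q2R(c["orientation"]).inv().apply(np.atleast_2d(P)-np.array(c["position"]))
    q=q*[1,-1,-1]
    return cv2.projectPoints(q,np.zeros(3),np.zeros(3),K,D)[0][:,0]
E
python3 - <<'E'
from h import *
o=robot.get_obs();print(o)
print(robot.tcp_to_grasp)
for c in("scene","top"):
    im,d=robot.grab_frame(c);cv2.imwrite(f"pics/{c}0.png",im[:,:,::-1]);np.save(f"{c}d.npy",d)
    print(c,robot.camera_info(c)["position"])
    for t in("keydrop","tally","shutter_tab","shutter","tray","spare_tally","matchbox","candle"):
        for r in robot.recognise(c,t)[:3]:
            print(t,np.round(r["location"],3),round(r["confidence"],2),np.round(w2px(c,r["location"])[0]))
E
```

```text
{'t': 0.0, 'joints': array([ 1.25482692,  0.52200295, -0.03633025,  1.60000615,  0.02120729,
        1.0211058 , -0.11277323]), 'qvel': array([ 0.0009359 , -0.00089651,  0.00016774,  0.00058214, -0.00020996,
        0.00038821, -0.00028829]), 'joint_efforts': array([ 8.60503656e-05, -9.27090669e+01,  1.98088892e+00, -3.69937885e+01,
        1.80558505e-02,  7.92045059e-03,  9.21597825e-05]), 'eef_pos': array([ 0.15194469, -0.60589793,  0.23073326]), 'orientation': array([-5.57281421e-04,  9.92457599e-01,  1.22587078e-01, -1.12371468e-04]), 'force': array([-0.02337327,  0.08549752, -0.09783923]), 'wrist_torque': array([ 0.03073982,  0.02584253, -0.00583932]), 'finger_gap': 1.0025640558822837}
0.0187
scene [ 1.17121781 -1.04424197  1.05126509]
keydrop [ 0.539 -0.101  0.07 ] 0.79 [252. 238.]
keydrop [ 0.518 -0.209  0.209] 0.73 [223. 220.]
tally [ 0.446 -0.369  0.013] 0.68 [176. 298.]
tally [ 0.763 -0.153  0.082] 0.58 [311. 270.]
tally [ 0.665 -0.233  0.013] 0.49 [267. 293.]
shutter_tab [ 0.53  -0.003  0.133] 0.62 [265. 204.]
shutter [ 0.533 -0.008  0.137] 0.8 [265. 203.]
tray [ 0.541 -0.105  0.075] 0.83 [252. 237.]
spare_tally [ 0.636 -0.118  0.017] 0.67 [277. 264.]
matchbox [0.632 0.006 0.016] 0.44 [295. 240.]
candle [0.693 0.357 0.02 ] 0.78 [354. 188.]
top [3.25006358e-01 1.09287709e-04 1.19706270e+00]
tally [ 0.66  -0.224  0.015] 0.73 [369. 190.]
tally [ 0.516 -0.202  0.209] 0.62 [372. 226.]
tally [ 0.445 -0.358  0.014] 0.54 [408. 269.]
shutter_tab [ 0.52  -0.015  0.135] 0.91 [296. 219.]
shutter [ 0.519 -0.016  0.137] 0.75 [296. 219.]
tray [ 0.502 -0.057  0.065] 0.85 [308. 232.]
tray [ 0.518 -0.204  0.208] 0.33 [372. 225.]
spare_tally [ 0.63  -0.113  0.015] 0.46 [332. 195.]
matchbox [0.633 0.012 0.014] 0.6 [290. 188.]
candle [0.682 0.364 0.012] 0.63 [179. 157.]
candle [0.632 0.013 0.014] 0.29 [290. 188.]
```

```bash
python3 - <<'E'
import cv2
a=cv2.imread("pics/top0.png");cv2.imwrite("pics/a.png",cv2.resize(a[130:330,180:440],None,fx=3,fy=3,interpolation=cv2.INTER_CUBIC))
a=cv2.imread("pics/scene0.png");cv2.imwrite("pics/b.png",cv2.resize(a[130:330,130:390],None,fx=3,fy=3,interpolation=cv2.INTER_CUBIC))
E
```

```text
(no output)
```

View pics/a.png

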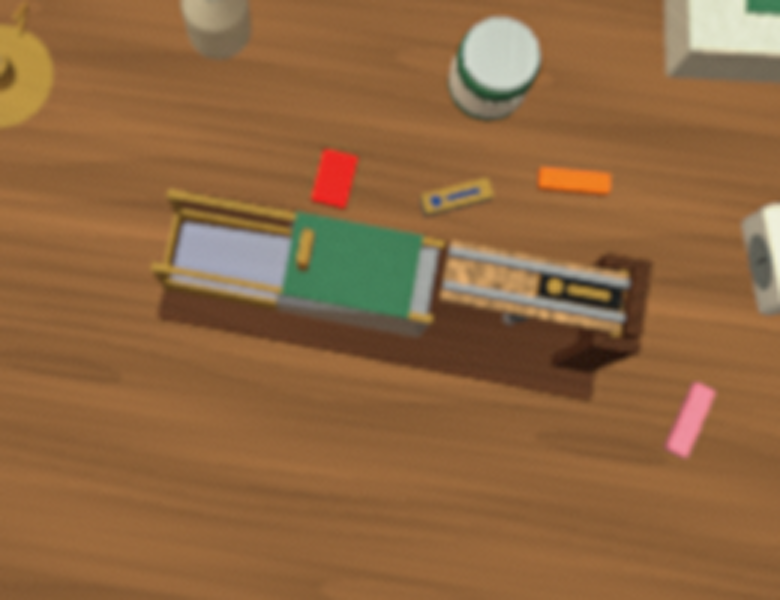

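View pics/b.png

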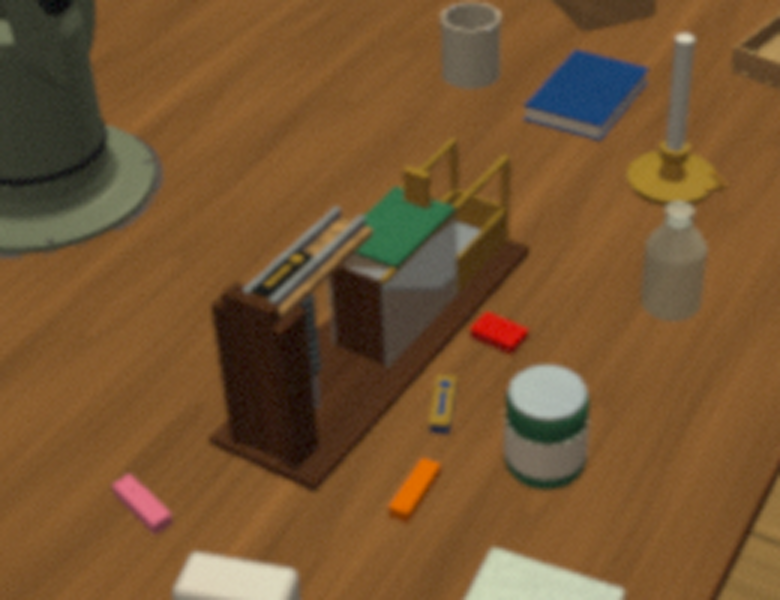

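The real tally is the black-topped bar with the brass key in the channel, top crop (580,290), full image (373,227). The other bars are loose on the table: blue/brass spare (457,195), orange (575,180) and pink (690,420). The shutter looks a little ajar. Its tab is at crop (305,248), and the leaf's free end at about (445,275).

```bash
cat > fit.py <<'E'
from h import *
from scipy.optimize import minimize
def cloud(cam,im,d):
    c=robot.camera_info(cam);K=np.array(c["intrinsics"],float);D=np.array(c["dist_coeffs"],float)
    v,u=np.mgrid[0:420,0:560]
    p=cv2.undistortPoints(np.stack([u.ravel(),v.ravel()],1).astype(float)[:,None],K,D)[:,0]
    z=d.ravel();P=np.c_[p[:,0]*z,-p[:,1]*z,-z]
    W=q2R(c["orientation"]).apply(P)+np.array(c["position"]);W[z==0]=np.nan
    return W.reshape(420,560,3)
E
python3 - <<'E'
from fit import *
for cam in("top","scene"):
    im=cv2.imread(f"pics/{cam}0.png");W=cloud(cam,im,np.load(f"{cam}d.npy"))
    hsv=cv2.cvtColor(im,cv2.COLOR_BGR2HSV).astype(int)
    x,y,z=W[...,0],W[...,1],W[...,2]
    roi=(x>.4)&(x<.65)&(y>-.32)&(y<.15)
    g=roi&(hsv[...,0]>50)&(hsv[...,0]<90)&(hsv[...,1]>90)&(z>.12)&(z<.15)
    lf=roi&(z>.182)&(z<.222)&(y<-.08)
    tab=roi&(z>.15)&(z<.19)&(y>-.06)
    for n,m in(("green",g),("leaf",lf),("tab",tab)):
        P=W[m]; 
        if len(P)<5: print(cam,n,len(P));continue
        (c,s,a)=cv2.minAreaRect(P[:,:2].astype(np.float32))
        mean=P.mean(0);vt=np.linalg.svd(P[:,:2]-mean[:2],full_matrices=False)[2][0]
        print(cam,n,len(P),"c",np.round(c,4),"size",np.round(s,3),"ang",round(a,2),"mean",np.round(mean,4),"medz",np.median(P[:,2]).round(4),"pca",np.degrees(np.arctan2(vt[1],vt[0])).round(2))
        print(np.round(cv2.boxPoints((c,s,a)),3).tolist())
E
```

```text
top green 1019 c [ 0.5234 -0.0178] size [0.111 0.073] ang 87.31 mean [ 0.5222 -0.0222  0.1343] medz 0.1343 pca -89.32
[[0.48399999737739563, -0.07100000232458115], [0.5569999814033508, -0.07500000298023224], [0.5619999766349792, 0.035999998450279236], [0.48899999260902405, 0.039000000804662704]]
top leaf 1543 c [ 0.5162 -0.1807] size [0.171 0.08 ] ang 88.04 mean [ 0.515  -0.1866  0.1953] medz 0.1928 pca -93.28
[[0.4729999899864197, -0.26499998569488525], [0.5529999732971191, -0.2680000066757202], [0.5590000152587891, -0.09600000083446503], [0.4790000021457672, -0.09399999678134918]]
top tab 52 c [0.5255 0.0244] size [0.01 0.03] ang 87.84 mean [0.524  0.0243 0.1743] medz 0.1755 pca 178.81
[[0.5099999904632568, 0.019999999552965164], [0.5400000214576721, 0.01899999938905239], [0.5410000085830688, 0.028999999165534973], [0.5109999775886536, 0.029999999329447746]]
scene green 426 c [ 0.5266 -0.0181] size [0.116 0.075] ang 88.59 mean [ 0.532  -0.0175  0.1357] medz 0.1357 pca -80.25
[[0.4880000054836273, -0.07500000298023224], [0.5630000233650208, -0.07699999958276749], [0.5659999847412109, 0.039000000804662704], [0.4909999966621399, 0.04100000113248825]]
scene leaf 925 c [ 0.5169 -0.1779] size [0.176 0.081] ang 88.9 mean [ 0.5236 -0.1938  0.1964] medz 0.1969 pca -92.2
[[0.4749999940395355, -0.26499998569488525], [0.5559999942779541, -0.2669999897480011], [0.5590000152587891, -0.09099999815225601], [0.4779999852180481, -0.08900000154972076]]
scene tab 77 c [0.5286 0.0256] size [0.013 0.032] ang 88.28 mean [0.53   0.0242 0.1664] medz 0.168 pca -0.56
[[0.5130000114440918, 0.01899999938905239], [0.5440000295639038, 0.017999999225139618], [0.5450000166893005, 0.03200000151991844], [0.5130000114440918, 0.032999999821186066]]
```

```bash
python3 - <<'E'
from fit import *
cam="top"
im=cv2.imread(f"pics/{cam}0.png");W=cloud(cam,im,np.load(f"{cam}d.npy"))
hsv=cv2.cvtColor(im,cv2.COLOR_BGR2HSV).astype(int)
x,y,z=W[...,0],W[...,1],W[...,2]
roi=(x>.4)&(x<.65)&(y>-.32)&(y<.2)
for n,m in(("leaf",roi&(z>.182)&(z<.215)&(y<-.08)),("green",roi&(z>.125)&(z<.15)&(y>-.1)&(hsv[...,0]>50)&(hsv[...,0]<90)&(hsv[...,1]>90))):
    P=W[m]
    for lo in np.arange(-.28,.06,.01):
        Q=P[(P[:,1]>=lo)&(P[:,1]<lo+.01)]
        if len(Q)>8: print(n,round(lo+.005,3),len(Q),"x",Q[:,0].min().round(4),Q[:,0].max().round(4),"mid",((Q[:,0].min()+Q[:,0].max())/2).round(4),"z med/max",np.median(Q[:,2]).round(4),Q[:,2].max().round(4))
blk=roi&(hsv[...,2]<55)&(z>.195)&(z<.215)
P=W[blk];r=cv2.minAreaRect(P[:,:2].astype(np.float32));print("blk",len(P),r,np.median(P[:,2]))
P=W[roi&(z>.182)&(z<.215)];print("edge",np.sort(P[:,1])[-25:].round(4))
E
```

```text
leaf -0.265 33 x 0.4746 0.5527 mid 0.5137 z med/max 0.1927 0.2086
leaf -0.255 130 x 0.4736 0.5538 mid 0.5137 z med/max 0.2036 0.2096
leaf -0.245 142 x 0.4745 0.5542 mid 0.5143 z med/max 0.1921 0.2086
leaf -0.235 120 x 0.4742 0.5546 mid 0.5144 z med/max 0.1915 0.2063
leaf -0.225 101 x 0.4747 0.5547 mid 0.5147 z med/max 0.1984 0.207
leaf -0.215 81 x 0.4906 0.5402 mid 0.5154 z med/max 0.2013 0.2092
leaf -0.205 86 x 0.4914 0.541 mid 0.5162 z med/max 0.1999 0.2073
leaf -0.195 78 x 0.4915 0.5417 mid 0.5166 z med/max 0.2007 0.2081
leaf -0.185 79 x 0.4914 0.5421 mid 0.5168 z med/max 0.2012 0.206
leaf -0.175 91 x 0.4924 0.5419 mid 0.5171 z med/max 0.1995 0.2064
leaf -0.165 81 x 0.4932 0.5427 mid 0.518 z med/max 0.1902 0.202
leaf -0.155 77 x 0.494 0.5436 mid 0.5188 z med/max 0.1904 0.2042
leaf -0.145 79 x 0.4937 0.5437 mid 0.5187 z med/max 0.1902 0.204
leaf -0.135 83 x 0.4945 0.5443 mid 0.5194 z med/max 0.1901 0.204
leaf -0.125 80 x 0.4944 0.5442 mid 0.5193 z med/max 0.1909 0.203
leaf -0.115 78 x 0.4951 0.5448 mid 0.52 z med/max 0.1902 0.2051
leaf -0.105 79 x 0.4954 0.5444 mid 0.5199 z med/max
[... 522 characters left out ...]
.5236 z med/max 0.1346 0.1389
green -0.005 104 x 0.4882 0.5598 mid 0.524 z med/max 0.1343 0.1398
green 0.005 99 x 0.4889 0.5601 mid 0.5245 z med/max 0.1343 0.1373
green 0.015 84 x 0.4885 0.5603 mid 0.5244 z med/max 0.134 0.1385
green 0.025 43 x 0.4889 0.5611 mid 0.525 z med/max 0.134 0.1375
green 0.035 51 x 0.4904 0.5589 mid 0.5246 z med/max 0.1343 0.1383
blk 59 ((0.5152373909950256, -0.20700491964817047), (0.0655425563454628, 0.01624803990125656), 87.80110931396484) 0.20327159178535315
edge [-0.0975 -0.0973 -0.0973 -0.0973 -0.0972 -0.0971 -0.0971 -0.0968 -0.0966
 -0.0965 -0.0963 -0.0963 -0.0961 -0.0959 -0.0958 -0.0957 -0.0957 -0.0955
 -0.0953 -0.0953 -0.0952 -0.0952 -0.0951 -0.0948 -0.0945]
```

Request:
jog_arm([
  [0,[0,0,0.04],[0,0,-0.145]],
  [0,[0.01,0.02,0.03],[0,0,-0.145]],
  [0,[0.03,0.048,0],[0,0,0]],
  [0,[0.03,0.048,0],[0,0,0]],
  [0,[0.03,0.048,0],[0,0,0]],
  [0,[0.03,0.048,0],[0,0,0]],
  [0,[0.03,0.048,0],[0,0,0]],
  [0,[0.03,0.048,0],[0,0,0]],
  [0,[0.03,0.048,0],[0,0,0]],
  [0,[0.03,0.048,0],[0,0,0]],
  [0,[0.03,0.048,0],[0,0,0]],
  [0,[0.03,0.048,0],[0,0,0]],
  [0,[0,0,0],[0,0,0]],
])

```text
t: 2.52
eef_pos: [0.4687, -0.0883, 0.3047]
orientation: [0.001, 1.0, -0.027, 0.003]
force: [-0.2, -1.0, 0.2]
finger_gap: -0.001
```

Request:
jog_arm([
  [0,[0.027,0.038,0],[0,0,0.01]],
  [0,[0.027,0.038,0],[0,0,0]],
  [0,[0.0,0.0,-0.05],[0,0,0]],
  [0,[0,0,-0.05],[0,0,0]],
  [0,[0,0,0],[0,0,0]],
])

```text
t: 3.15
eef_pos: [0.524, -0.0125, 0.2035]
orientation: [0.002, 1.0, -0.024, 0.004]
force: [0.1, -0.9, 0.4]
finger_gap: -0.001
```

Request:
jog_arm([
  [0,[0,0,-0.03],[0,0,0]],
  [0,[0,0,-0.022],[0,0,0]],
  [0,[0,0,0],[0,0,0]],
])

```text
t: 3.52
eef_pos: [0.5266, -0.0145, 0.1563]
orientation: [0.002, 1.0, -0.025, 0.007]
force: [-0.8, -0.1, -0.3]
finger_gap: 0.002
```

```bash
python3 - <<'E'
from h import *
a=robot.grab_frame("scene")[0][:,:,::-1];cv2.imwrite("pics/c.png",cv2.resize(a[130:290,170:370],None,fx=4,fy=4,interpolation=cv2.INTER_CUBIC)[:600])
E
```

```text
(no output)
```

View pics/c.png

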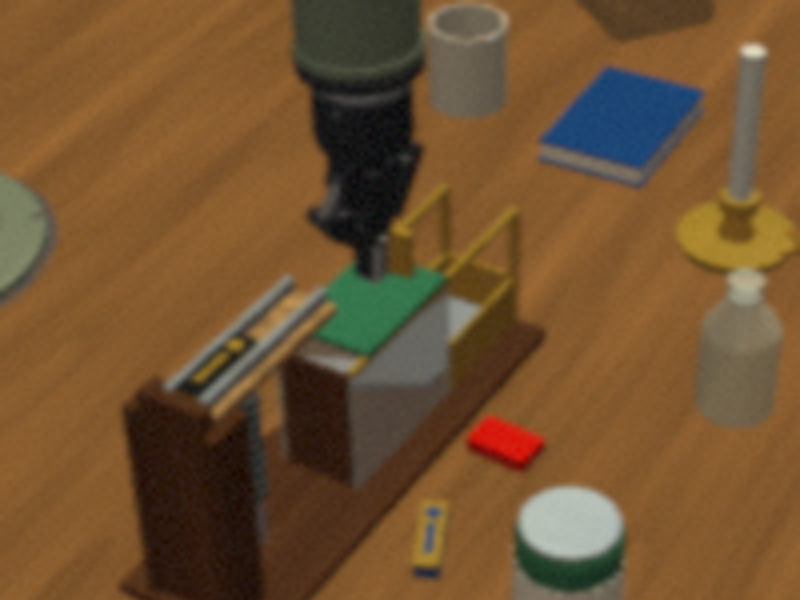

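The shut fingers stand just behind the brass tab (crop 370,260 against tab 402,248). Now pushing it open.

Request:
jog_arm([
  [0,[0,0.01,0],[0,0,0]],
  [0,[0,0.01,0],[0,0,0]],
  [0,[0,0.01,0],[0,0,0]],
  [0,[0.0,0.01,0],[0,0,0]],
])

```text
t: 4.08
eef_pos: [0.5288, 0.0273, 0.161]
orientation: [0.003, 1.0, -0.026, 0.01]
force: [1.3, -3.8, -1.3]
finger_gap: 0.002
```

Request:
jog_arm([
  [0,[0,0.012,-0.005],[0,0.01,0]],
  [0,[0,0.012,-0.003],[0,0.01,0]],
  [0,[0,0.012,0],[0,0,0]],
  [0,[0,0.01,0],[0,0,0]],
  [0,[0,0.008,0],[0,0,0]],
])

```text
t: 4.7
eef_pos: [0.529, 0.0857, 0.1523]
orientation: [0.003, 1.0, -0.026, -0.0]
force: [1.6, -2.3, 0.9]
finger_gap: -0.0
```

Request:
jog_arm([
  [0,[0,0.005,0],[0,0,0]],
  [0,[0,0.004,0],[0,0,0]],
])

```text
t: 4.95
eef_pos: [0.5289, 0.0955, 0.1524]
orientation: [0.003, 1.0, -0.025, -0.0]
force: [1.8, -2.0, -0.7]
finger_gap: -0.004
```

Request:
jog_arm([
  [0,[0,0.004,0],[0,0,0]],
  [0,[0,0.003,0],[0,0,0]],
])

```text
t: 5.2
eef_pos: [0.5289, 0.0961, 0.1522]
orientation: [0.007, 1.0, -0.028, -0.001]
force: [-1.1, -20.6, 7.9]
finger_gap: -0.001
```

```bash
python3 - <<'E'
from fit import *
im,d=robot.grab_frame("top");im=im[:,:,::-1];W=cloud("top",im,d)
hsv=cv2.cvtColor(np.ascontiguousarray(im),cv2.COLOR_BGR2HSV).astype(int)
x,y,z=W[...,0],W[...,1],W[...,2]
P=W[(x>.4)&(x<.65)&(y>-.1)&(y<.3)&(z>.12)&(z<.15)&(hsv[...,0]>50)&(hsv[...,0]<90)&(hsv[...,1]>90)]
print(len(P),np.percentile(P[:,1],[0,1,99,100]).round(4), robot.get_obs()["force"].round(2))
print([ (np.round(r["location"],3),round(r["confidence"],2)) for r in robot.recognise("top","shutter_tab")[:2]])
E
```

```text
Traceback (most recent call last):
IndexError: index -1 is out of bounds for axis 0 with size 0
```

Request:
jog_arm([
  [0,[0,-0.015,0],[0,0,0]],
  [0,[0,-0.01,0.04],[0,0,0]],
  [0,[0,0,0.05],[0,0,0]],
  [0,[0,-0.01,0.03],[0,0,0]],
  [0,[-0.002,-0.05,0],[0,0,0]],
  [0,[-0.003,-0.05,0],[0,0,0]],
  [0,[-0.003,-0.05,0],[0,0,0]],
  [0,[-0.003,-0.05,0],[0,0,0]],
  [0,[-0.002,-0.05,0],[0,0,0]],
  [0,[0,0,0],[0,0,0]],
  [0,[0,0,0],[0,0,0]],
])

```text
t: 6.62
eef_pos: [0.5115, -0.1996, 0.2761]
orientation: [0.006, 1.0, -0.028, -0.002]
force: [0.1, 0.4, 0.1]
finger_gap: -0.002
```

```bash
python3 - <<'E'
from fit import *
print(robot.get_obs()["force"].round(2))
im,d=robot.grab_frame("top");im=np.ascontiguousarray(im[:,:,::-1]);W=cloud("top",im,d)
cv2.imwrite("pics/d.png",cv2.resize(im[160:290,200:440],None,fx=3,fy=3,interpolation=cv2.INTER_CUBIC))
hsv=cv2.cvtColor(im,cv2.COLOR_BGR2HSV).astype(int)
g=(hsv[...,0]>50)&(hsv[...,0]<90)&(hsv[...,1]>90)&(W[...,2]>.12)&(W[...,2]<.15)&(abs(W[...,0]-.52)<.08)
P=W[g];print(len(P),P[:,1].min() if len(P) else 0,P[:,1].max() if len(P) else 0)
E
```

```text
[0.1  0.36 0.05]
1158 -0.693489691399319 0.1262470538756752
```

View pics/d.png

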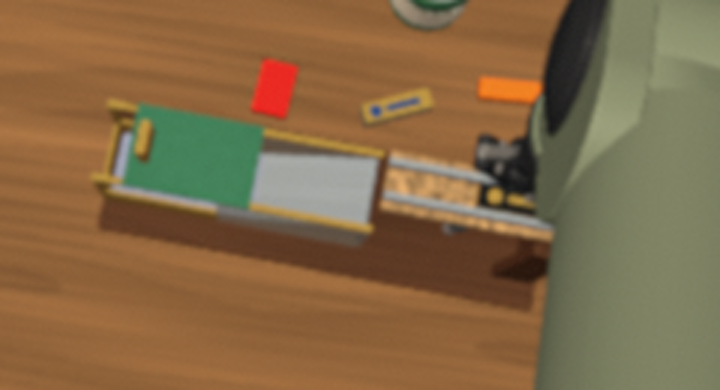

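The shutter is fully open: its green edge moved 89 mm from a start of about 15 mm ajar, with the stop felt at 20 N. The tally front shows at crop (495,195), still in the channel. Next I line up over the tally and lower.

Request:
jog_arm([
  [0,[0.004,-0.007,-0.03],[0.012,0,0.01]],
  [0,[0,0,-0.03],[0,0,0]],
  [0,[0,0,0],[0,0,0]],
])

```text
t: 7.05
eef_pos: [0.5163, -0.2039, 0.2155]
orientation: [-0.001, 1.0, -0.021, -0.001]
force: [0.4, -0.4, -0.1]
finger_gap: 0.001
```

Request:
jog_arm([
  [0,[-0.001,-0.003,-0.006],[0,0,0]],
  [0,[0,0,-0.003],[0,0,0]],
  [0,[0,0,0],[0,0,0]],
])

```text
t: 7.42
eef_pos: [0.5165, -0.2064, 0.2086]
orientation: [-0.0, 1.0, -0.02, 0.0]
force: [0.3, -0.6, -0.3]
finger_gap: -0.003
```

Request:
jog_arm([
  [0,[0,0,-0.003],[0,0,0]],
  [0,[0,0,-0.002],[0,0,0]],
])

```text
t: 7.68
eef_pos: [0.5168, -0.2064, 0.2041]
orientation: [-0.0, 1.0, -0.02, 0.001]
force: [-1.0, 0.6, 4.4]
finger_gap: 0.001
```

Request:
jog_arm([
  [0,[-0.001,0,-0.002],[0,0,0]],
])

```text
t: 7.8
eef_pos: [0.5168, -0.206, 0.2028]
orientation: [-0.0, 1.0, -0.02, 0.002]
force: [1.6, 6.0, 17.4]
finger_gap: -0.002
```

Request:
jog_arm([
  [0,[0,0,0.0005],[0,0,0]],
])

```text
t: 7.92
eef_pos: [0.5169, -0.2061, 0.2038]
orientation: [0.0, 1.0, -0.02, 0.002]
force: [-4.5, -3.3, 4.5]
finger_gap: -0.001
```

Request:
jog_arm([
  [0,[0,0.004,-0.001],[0,0,0]],
  [0,[0,0.004,-0.0005],[0,0,0]],
])

```text
t: 8.18
eef_pos: [0.5174, -0.2, 0.2033]
orientation: [0.001, 1.0, -0.021, 0.003]
force: [-0.4, -4.8, 5.4]
finger_gap: -0.0
```

Request:
jog_arm([
  [0,[-0.0005,0.004,-0.001],[0,0.002,0]],
  [0,[-0.0005,0.004,-0.001],[0,0.002,0]],
])

```text
t: 8.43
eef_pos: [0.5172, -0.1937, 0.2024]
orientation: [0.003, 1.0, -0.022, 0.003]
force: [-0.4, -5.8, 6.9]
finger_gap: 0.001
```

Request:
jog_arm([
  [0,[-0.0005,0.003,-0.0015],[0.004,0.002,0]],
  [0,[-0.0005,0.004,-0.0015],[0,0.002,0]],
  [0,[-0.0005,0.004,-0.0015],[0,0.002,0]],
])

```text
t: 8.8
eef_pos: [0.5174, -0.1859, 0.2001]
orientation: [0.003, 1.0, -0.023, 0.003]
force: [-0.3, -5.1, 10.4]
finger_gap: -0.001
```

```bash
python3 - <<'E'
from fit import *
o=robot.get_obs();print(o["force"].round(2),o["eef_pos"])
a=robot.grab_frame("scene")[0][:,:,::-1];cv2.imwrite("pics/e.png",cv2.resize(a[170:270,170:290],None,fx=5,fy=5,interpolation=cv2.INTER_CUBIC))
E
```

```text
[-0.26 -5.09 10.44] [ 0.5173642  -0.18591717  0.20013632]
```

View pics/e.png

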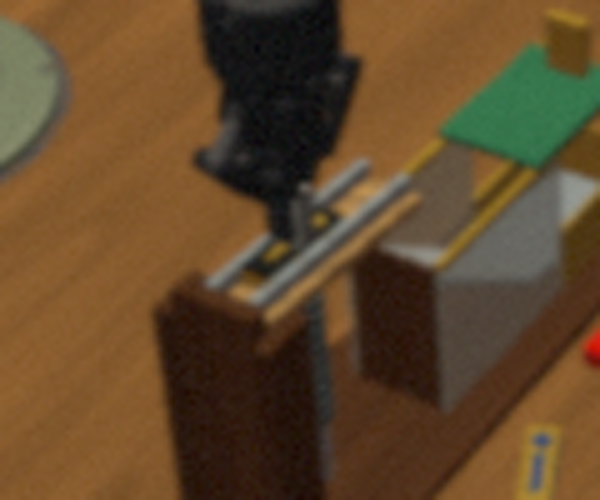

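Request:
jog_arm([
  [0,[-0.0005,0.006,-0.0014],[0.003,0.002,0]],
  [0,[-0.0005,0.006,-0.0015],[0.003,0.002,0]],
  [0,[-0.0005,0.006,-0.0016],[0,0.002,0]],
])

```text
t: 9.22
eef_pos: [0.5176, -0.1708, 0.1979]
orientation: [0.003, 1.0, -0.024, 0.002]
force: [-0.0, -5.2, 9.3]
finger_gap: -0.002
```

Request:
jog_arm([
  [0,[-0.0002,0.006,-0.002],[0.003,0.002,0]],
  [0,[-0.0002,0.006,-0.002],[0.003,0.0,0]],
  [0,[-0.0002,0.006,-0.0022],[0,0,0]],
])

```text
t: 9.6
eef_pos: [0.5187, -0.1556, 0.1939]
orientation: [0.002, 1.0, -0.025, 0.004]
force: [-1.5, -4.9, 9.6]
finger_gap: 0.001
```

Request:
jog_arm([
  [0,[-0.0006,0.006,-0.0023],[0.003,0.003,0.001]],
  [0,[-0.0003,0.006,-0.0024],[0.002,0.003,0]],
  [0,[-0.0002,0.006,-0.0025],[0,0.002,0]],
])

```text
t: 9.98
eef_pos: [0.5195, -0.1401, 0.1889]
orientation: [0.002, 1.0, -0.026, 0.003]
force: [-1.1, -5.6, 9.9]
finger_gap: 0.002
```

Request:
jog_arm([
  [0,[-0.0004,0.006,-0.0026],[0.003,0.003,0.002]],
  [0,[-0.0003,0.006,-0.0027],[0.002,0.002,0.002]],
  [0,[-0.0002,0.006,-0.0028],[0,0.002,0]],
])

```text
t: 10.35
eef_pos: [0.5205, -0.1245, 0.1831]
orientation: [0.001, 1.0, -0.025, 0.002]
force: [-0.7, -5.0, 11.3]
finger_gap: 0.0
```

```bash
python3 - <<'E'
from fit import *
a=robot.grab_frame("scene")[0][:,:,::-1];cv2.imwrite("pics/f.png",cv2.resize(a[170:270,170:290],None,fx=5,fy=5,interpolation=cv2.INTER_CUBIC))
E
```

```text
(no output)
```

View pics/f.png

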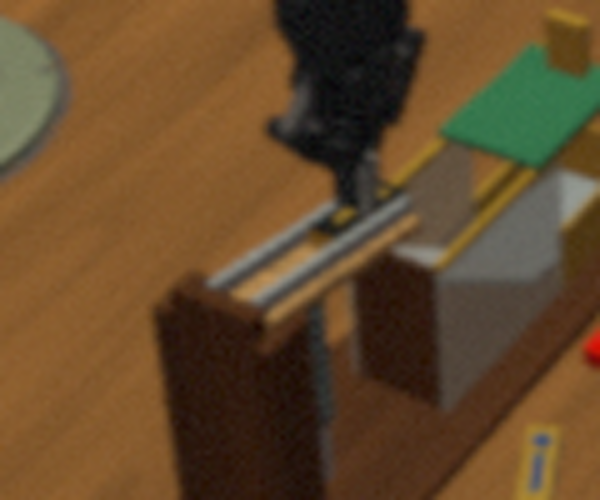

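The picture shows the tally coming along under the fingers (crop 360,205) with its front near the free end at (410,205). The leaf is tilting as expected, so I keep dragging.

Request:
jog_arm([
  [0,[-0.0004,0.006,-0.0026],[0.003,0.002,0.001]],
  [0,[-0.0003,0.006,-0.0028],[0.002,0.001,0]],
  [0,[-0.0002,0.006,-0.003],[0,0.001,0]],
])

```text
t: 10.78
eef_pos: [0.5217, -0.108, 0.1766]
orientation: [0.0, 1.0, -0.025, 0.003]
force: [0.7, -4.3, 10.9]
finger_gap: -0.001
```

Request:
jog_arm([
  [0,[-0.0006,0.006,-0.0028],[0.003,0.002,0.001]],
  [0,[-0.0003,0.006,-0.003],[0.002,0.001,0]],
])

```text
t: 11.02
eef_pos: [0.5221, -0.0972, 0.1721]
orientation: [-0.001, 1.0, -0.025, 0.003]
force: [0.2, -3.6, 9.7]
finger_gap: 0.005
```

Request:
jog_arm([
  [0,[-0.0004,0.006,-0.003],[0.002,0.002,0]],
  [0,[-0.0003,0.006,-0.003],[0.002,0.001,0]],
])

```text
t: 11.28
eef_pos: [0.5228, -0.0851, 0.1674]
orientation: [-0.003, 1.0, -0.026, 0.003]
force: [0.1, 3.5, 9.2]
finger_gap: 0.003
```

```bash
python3 - <<'E'
from fit import *
a=robot.grab_frame("scene")[0][:,:,::-1];cv2.imwrite("pics/g.png",cv2.resize(a[160:260,190:310],None,fx=5,fy=5,interpolation=cv2.INTER_CUBIC))
E
```

```text
(no output)
```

View pics/g.png

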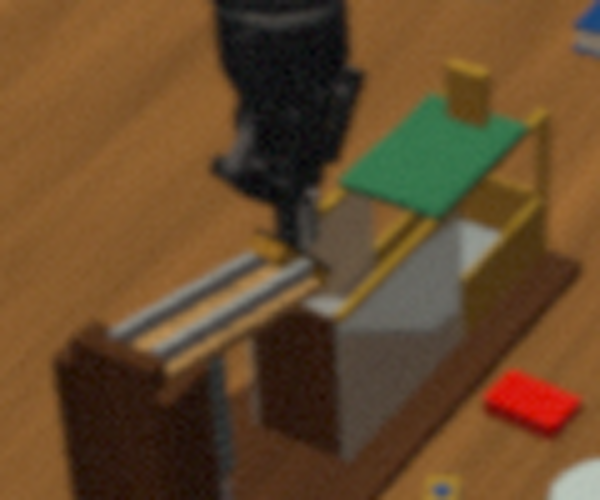

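The tally has tipped over the end: its brass rear end is at crop (270,250), nose down in front, still under the fingers. I carry on in +y to let it go.

Request:
jog_arm([
  [0,[-0.0003,0.007,-0.002],[0.002,0.002,0]],
  [0,[-0.0003,0.007,-0.001],[0.002,0.001,0]],
])

```text
t: 11.58
eef_pos: [0.5236, -0.0683, 0.1651]
orientation: [-0.006, 1.0, -0.025, 0.003]
force: [0.3, 7.4, 3.5]
finger_gap: 0.001
```

```bash
python3 - <<'E'
from fit import *
a=robot.grab_frame("scene")[0][:,:,::-1];cv2.imwrite("pics/i.png",cv2.resize(a[160:260,190:310],None,fx=5,fy=5,interpolation=cv2.INTER_CUBIC))
for r in robot.recognise("scene","tally"): print(np.round(r["location"],3),round(r["confidence"],2),np.round(w2px("scene",r["location"])[0]))
E
```

```text
[ 0.662 -0.233  0.016] 0.68 [266. 292.]
[ 0.446 -0.369  0.014] 0.67 [176. 298.]
[ 0.526 -0.089  0.178] 0.51 [249. 206.]
```

Request:
jog_arm([
  [0,[-0.0003,0.008,0],[0.002,0.002,0]],
  [0,[-0.0003,0.01,0],[0.003,0.001,0]],
  [0,[0,0.01,0],[0.003,0,0]],
  [0,[0,0.01,0],[0.003,0,0]],
])

```text
t: 12.18
eef_pos: [0.5228, -0.0273, 0.165]
orientation: [-0.012, 1.0, -0.025, 0.001]
force: [0.7, -0.3, -0.6]
finger_gap: -0.002
```

```bash
python3 - <<'E'
from fit import *
a=robot.grab_frame("scene")[0][:,:,::-1];cv2.imwrite("pics/j.png",cv2.resize(a[160:260,190:310],None,fx=5,fy=5,interpolation=cv2.INTER_CUBIC))
for c in("scene","top"):
  if c=="top": robot.grab_frame(c)
  for r in robot.recognise(c,"tally"): print(c,np.round(r["location"],3),round(r["confidence"],2),np.round(w2px(c,r["location"])[0]))
E
```

```text
scene [ 0.446 -0.37   0.013] 0.67 [175. 298.]
scene [ 0.662 -0.235  0.016] 0.55 [265. 293.]
top [ 0.443 -0.36   0.021] 0.69 [409. 269.]
top [ 0.657 -0.228  0.018] 0.58 [371. 191.]
```

View pics/j.png

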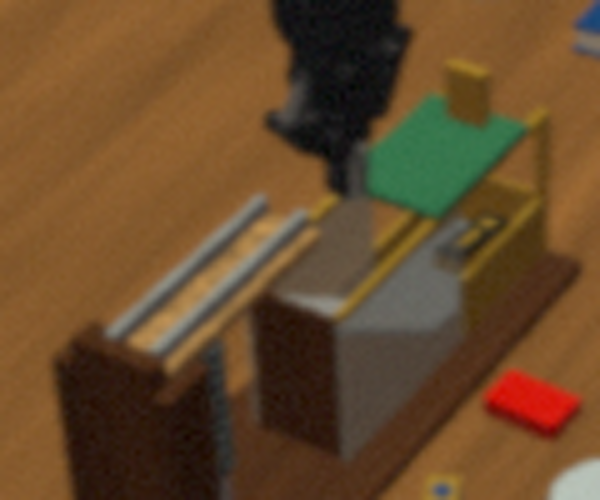

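The tally lies in the tray (crop 475,240) and the leaf has sprung back. Now going over the tab to its far side.

Request:
jog_arm([
  [0,[0,0,0.03],[-0.012,0,0]],
  [0,[0,0,0.03],[-0.012,0,0]],
  [0,[0.002,0.045,0],[0,0,0]],
  [0,[0.002,0.045,0],[0,0,0]],
  [0,[0.002,0.045,0],[0,0,0]],
  [0,[0.001,0.045,0],[0,0,0]],
  [0,[0,0,0],[0,0,0]],
])

```text
t: 13.25
eef_pos: [0.5299, 0.1533, 0.2271]
orientation: [0.001, 1.0, -0.028, 0.002]
force: [-0.7, -0.4, -0.0]
finger_gap: 0.0
```

Request:
jog_arm([
  [0,[0,0,-0.035],[0,0,0]],
  [0,[0,0,-0.03],[0,0,0.005]],
  [0,[0,0,0],[0,0,0]],
  [0,[0,0,0],[0,0,0]],
])

```text
t: 13.75
eef_pos: [0.5311, 0.1503, 0.1619]
orientation: [0.001, 1.0, -0.027, 0.003]
force: [0.2, 0.4, -0.2]
finger_gap: -0.001
```

```bash
python3 - <<'E'
from fit import *
a=robot.grab_frame("scene")[0][:,:,::-1];cv2.imwrite("pics/k.png",cv2.resize(a[140:240,210:330],None,fx=5,fy=5,interpolation=cv2.INTER_CUBIC))
for r in robot.recognise("scene","tally"): print(np.round(r["location"],3),round(r["confidence"],2),np.round(w2px("scene",r["location"])[0]))
E
```

```text
[0.531 0.077 0.134] 0.68 [278. 190.]
[ 0.663 -0.235  0.015] 0.56 [266. 293.]
[0.537 0.124 0.036] 0.55 [286. 207.]
[ 0.446 -0.368  0.014] 0.54 [176. 298.]
```

View pics/k.png

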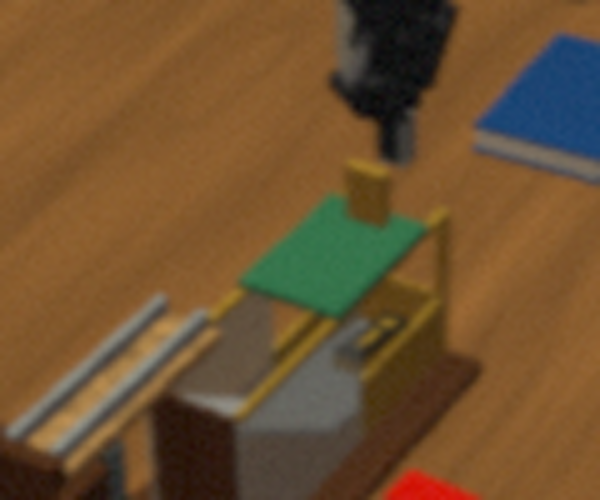

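Fingers are on the far side of the tab (crop 400,140, tab 368,190), and the tally rests in the tray near its end wall at (380,335). Pushing shut.

Request:
jog_arm([
  [0,[-0.0005,-0.01,-0.004],[0,0,0]],
  [0,[-0.0005,-0.01,-0.002],[0,0,0]],
  [0,[-0.0005,-0.01,0],[0,0,0]],
  [0,[-0.0005,-0.012,0],[0,0,0]],
  [0,[-0.0005,-0.012,0],[0,0,0]],
  [0,[-0.0005,-0.012,0],[0,0,0]],
  [0,[-0.0005,-0.012,0],[0,0,0]],
])

```text
t: 14.72
eef_pos: [0.528, 0.0676, 0.1572]
orientation: [0.0, 1.0, -0.027, 0.004]
force: [0.8, 3.7, -1.6]
finger_gap: 0.001
```

Request:
jog_arm([
  [0,[0,-0.01,-0.001],[0,0,0]],
  [0,[0,-0.01,0],[0,0,0]],
  [0,[0,-0.008,0],[0,0,0]],
  [0,[0,-0.005,0],[0,0,0]],
])

```text
t: 15.22
eef_pos: [0.5275, 0.0317, 0.1561]
orientation: [0.001, 1.0, -0.027, 0.004]
force: [-1.7, 3.0, 0.4]
finger_gap: -0.002
```

Request:
jog_arm([
  [0,[0,-0.004,0],[0,0,0]],
  [0,[0,-0.003,0],[0,0,0]],
])

```text
t: 15.48
eef_pos: [0.5275, 0.0277, 0.1562]
orientation: [-0.001, 1.0, -0.026, 0.004]
force: [-3.9, 28.7, -0.5]
finger_gap: -0.002
```

The stop is felt (28.7 N, near the 30 N limit), so I back off.

Request:
jog_arm([
  [0,[0,0.008,0],[0,0,0]],
  [0,[0,0.01,0.01],[0,0,0]],
  [0,[0,0.01,0.04],[0,0,0]],
  [0,[0,0,0.05],[0,0,0]],
  [0,[-0.02,0.05,0.03],[0,0,0]],
  [0,[-0.02,0.05,0.0],[0,0,0]],
  [0,[-0.02,0.05,0],[0,0,0]],
  [0,[-0.02,0.05,0],[0,0,0]],
  [0,[0,0,0],[0,0,0]],
  [0,[0,0,0],[0,0,0]],
])

```text
t: 16.73
eef_pos: [0.4448, 0.2633, 0.2966]
orientation: [-0.002, 1.0, -0.026, 0.007]
force: [0.2, -0.2, -0.3]
finger_gap: 0.003
```

```bash
python3 - <<'E'
from fit import *
im,d=robot.grab_frame("top");im=np.ascontiguousarray(im[:,:,::-1]);W=cloud("top",im,d)
hsv=cv2.cvtColor(im,cv2.COLOR_BGR2HSV).astype(int);x,y,z=W[...,0],W[...,1],W[...,2]
g=(hsv[...,0]>50)&(hsv[...,0]<90)&(hsv[...,1]>90)&(z>.12)&(z<.15)&(abs(x-.52)<.06)&(abs(y)<.2)
P=W[g];print(len(P),P[:,1].min(),P[:,1].max())
T=W[(z>.15)&(z<.19)&(abs(x-.525)<.03)&(y>-.06)&(y<.15)];print("tab",len(T),T.mean(0))
a=robot.grab_frame("scene")[0][:,:,::-1]
for r in robot.recognise("scene","tally"): print(np.round(r["location"],3),round(r["confidence"],2))
A=cv2.resize(im[150:290,200:340],(400,400));B=cv2.resize(a[130:270,190:330],(400,400));cv2.imwrite("pics/l.png",np.hstack([A,B]))
E
```

```text
1033 -0.0908978440641781 0.02137937196211536
tab 51 [0.523136   0.0085416  0.17408528]
[ 0.666 -0.233  0.019] 0.71
[ 0.446 -0.37   0.016] 0.7
[0.54  0.123 0.033] 0.64
[0.529 0.47  0.019] 0.47
```

View pics/l.png

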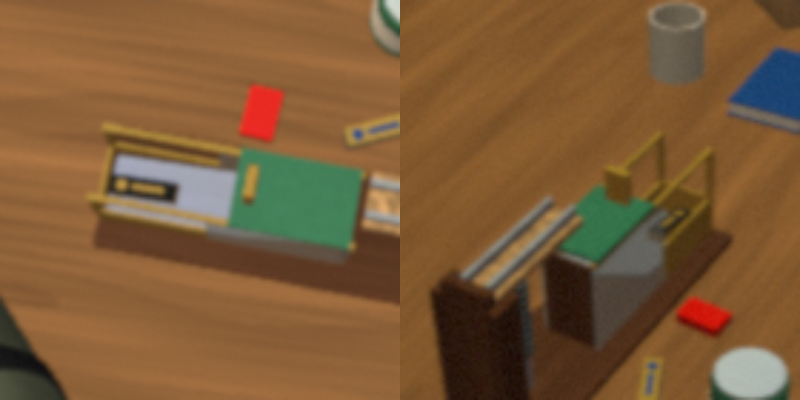

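The shutter is shut: the tab is at world y 0.0085, where 0.009 was expected, and the chute is covered. The tally rests in the tray at the end wall (left panel 145,188). The arm is clear and everything else stands where it was.

```bash
python3 -c "
from bench import robot
print(robot.get_obs()['force']);print(robot.sign_off())"
```

```text
[-0.08730042  0.80929856  0.47193598]
the job is handed in; nothing more can be done
None
```

The job is done and handed in at about 17 s of the 72 s. The hand-in reports no verdict.

- **What I did:** I pushed the shutter open by its tab with shut fingers until it hit its stop. I then pressed the tally, mostly at 9 to 11 N, and drew it along the sinking leaf until it tipped off into the chute and slid to the tray. Finally I pushed the shutter shut and moved the arm clear.
- **Last checks:** The tab is within about 1 mm of its computed shut position. The tally lies at the tray's end wall, top at about (0.54, 0.123, 0.033) m. The matchbox and spare tally look unmoved; I did not measure the other bystanders again.
- **Close calls:** The reading at the closing stop was 28.7 N against the 30 N limit on the key drop. A brief 17.4 N showed on first pressing the tally. I read forces only at the end of each move, so a short peak in between could have gone unseen.

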